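# Lock the swivel holder and open the thread-paste jar

## Robot

A 6-joint arm with a two-finger parallel gripper is mounted at the origin on the work surface. World frame = base frame: x ahead of the robot, y to its left, z up, the work surface at z = 0. Lengths are in m, angles in degrees, forces in N, time in s.
With the tool pointing down it reaches from about 0.4 to 0.825 m from the base axis. Payload 7 kg.
Tool frame: the origin (TCP) lies between the finger pads; the fingertips stand ctrl.nose_length ahead of it and the grasp point (between the pads) lies 2 mm behind it (ctrl.nose_length is the distance from the TCP to the fingertips, in m); z points along the fingers, y is the line along which they close (so a half turn about z gives the same grasp; the last joint's range is limited). The gripper opens to 88 mm and grips with 3 to 60 N. Pads are 19 mm wide; open, the fingers measure 130 mm over their backs; the gripper's body (78 mm by 193 mm) begins 47 mm behind the grasp point.
Start: joints at [81.767, 20.546, 0.682, 0, -70.136, -16.507], TCP at [0.282, 0.613, 0.244] pointing down, gripper open.
Joint ranges: [-176.03, 176.03], [-82.01, 121.73], [-58.28, 71.71], [-173.87, 95.51], [-174.79, -0.11], [-173.66, 173.66]. Speed limits (degrees/s): [136.94, 136.94, 172.46, 180, 180, 180].

## Interface

Orientations are given as [roll, pitch, yaw] about the fixed x, y, z axes, in that order (R = Rz(yaw) Ry(pitch) Rx(roll)).
In Python, from plant import ctrl gives the robot as it stands.
- The arm moves only by the tool apply_moves, never from a script. Its argument "commands" is a list of rows, each a list of 3 entries, a list of its own where there are three numbers: the shift along the world's x, y, z in cm, then the turn about the world's z in rad, then the closure, from 0 (fully open) to 1 (shut). In form: [[[x, y, z], turn, jaw], ...]. A call has 1 to 20 rows; each row is the pose to reach, as a shift and turn from the pose commanded when the call began; what a row does not reach only later rows make up. A row lasts 1/12 s, in which the tool goes at most 41.7 mm and 7.16 degrees, less where a joint would pass 70% of its speed; a pose out of reach is approached as far as the arm can. A call with a gripper value outside its range is refused whole. The fingers move at their own pace and stop on an object; the grip force is fixed at half the most. Time passes only in rows, so rows that repeat a pose let the fingers close. It gives the time, the measured TCP pose, the force, the opening and the grip force at its end, in the units of the state.
- ctrl.get_obs(): the state, without advancing time (a new reading comes with each control period).
- ctrl.snapshot(name): name is "scene" or "top"; returns a dict with "img" (420x560x3 uint8, red, green, blue), "fx", "fy", "cx", "cy" (pixels), "T" (4x4, takes a point from camera to world coordinates). Camera axes: x right, y up, looking along -z (the intrinsics and any distortion apply to the point x, -y, -z); pixel columns grow to the right and rows downward; lengths in m; the calibration is good to about 2 mm. A picture is of the moment at which its call begins. There is no depth.
- ctrl.close_job(): hands the job in; it is judged then, once.
Trained networks look in a picture, given as the dict that the camera call returned (one of the last four; its "shot" number tells which), for a name from the list of things; names that differ only in an ending like _2 or _b are one class to them, and where a whole thing is asked for, a point or a joint stands for the part that bears it (a point fixed in the world has none). Each returns a list of dicts, best first, with "score" (0 to 1); they miss things now and then, are a little off and sometimes report something else, mostly with a low value. They report only what shows in the picture. A call takes as long as a camera call. They do not tell look-alikes from the thing itself.
- ctrl.search_frame(picture, target): "at" ([column, row] in pixels, amid what is visible of it).
- ctrl.spot_point(picture, target): "at" ([column, row] in pixels: a listed point, or the origin of a listed thing).
The state is a dict: "clock": time; "joint_pos": joint angles; "qvel": joint speeds; "tau": joint torques, N m; "tool_pos": TCP position; "orientation": TCP orientation; "force": force on the tool from outside, world axes, zero at the start; "moment": the same for the moment, N m; "opening": finger opening in m; "gripper_force": force on a finger pad.
Only numpy, scipy, OpenCV 4.12 (cv2) and the standard library are available. Lean on these libraries where they do the work, as an engineer would, in place of code of your own. Each camera call takes 0.05 s, during which the arm holds its last target. There are 200 camera calls.

## Task

Take the longest of the three steel pins from the rack and put it end-down through the eye of the jar's swivel holder, right down into the socket below, so the jar cannot turn. Then unscrew the jar's tight black cap (anticlockwise from above) without forcing it, stop turning once the threads let go, and lift it straight up. Finish while holding the cap, level and still, about 3 cm above the jar; leave the pin in and everything else where it is.

Things in the scene. Friction and masses are not known exactly. Their poses are not given: they have to be found in the camera images.
- holder: Fixed dark steel base, 130 x 150 x 12 mm, of the jar holder; origin on its underside on the jar's axis, z up. A socket block 56 mm square, 30 mm high, is at its -y side. On it a swivel carries a white jar: 80 mm diameter up to 80 mm above the bench, its shoulder narrowing to a 39 mm neck at 95 mm; the black cap spans 110 to 134 mm.
- socket (a point): Centre of the mouth of the upright pin hole in the socket block, 30 mm above the bench, 85 mm from the jar axis along the holder's -y; hole 15 mm in diameter, 30 mm deep (down to the bench).
- jar_eye (a point): Centre of the top of the eye, an upright 16 mm hole in the steel lug (46 mm square, 8 mm thick) that sticks out from the swivel; 42 mm above the bench, its underside 4 mm above the socket block. With the swivel at rest it is straight above the socket, and the pin must pass through it to reach the socket.
- jar (a joint): Angle of the swivel with the jar (rad), anticlockwise from above positive. A weak spring (0.06 N m/rad) brings it back to 0, where eye and socket are in line. Unlocked, the jar just turns along with the cap. With the pin in, it has about 0.07 rad of play.
- jar_mouth (a point): Centre of the top of the jar's neck, 123 mm above the bench on the jar axis, hidden in the cap. Three-lug thread: the cap lets go after 0.75 to 1.1 rad of anticlockwise turning relative to the jar (varies); some 0.15 rad more clears all lugs. Left free it then springs up 4 mm; 0.4 rad past letting go, unless lifted, it meets a hard end wall.
- cap_center (a point): Centre (at the start 122 mm above the bench) of the loose black ribbed plastic cap, 60 mm diameter, 24 mm high, 60 g, z up. Grip it across its diameter from above, fingertips at most 12 mm below its lower edge (jar shoulder). A springy seal pushes it up with about 24 N (felt on the gripper once the threads let go); it takes 0.2 to 0.5 N m to turn and cannot be lifted until its threads let go.
- pin_center (a point): Centre (half-way along) of the longest steel pin: plain round rod, 12 mm diameter, 130 mm long, 110 g, lightly chamfered foot, z up along it. It stands upright in one of the three holes of the rack, its foot 10 mm above the bench, its top 140 mm; it can be gripped near its top. Fully home in the socket its foot is on the bench and its top 130 mm above it.
- pin_foot (a point): Centre of the lower end of the longest pin, 65 mm below pin_center.
- rack: Fixed aluminium block, 60 mm (x) by 190 mm (y) by 40 mm high, origin on its underside at its centre, with three upright 14 mm holes 30 mm deep in a row along its y, 60 mm apart, the middle one at its centre. Three pins stand in them, in any order.
- short_a_center (a point): Centre of a shorter steel pin, 12 mm diameter, 90 mm long, standing in the rack (top 100 mm above the bench): not to be used.
- short_b_center (a point): Centre of the other shorter pin, the same.
- tin: Bystander: upright metal tin, 70 mm diameter, 100 mm high; origin under its centre.
- carton: Bystander: small cardboard box 110 x 70 x 50 mm; origin under its centre.
- tape: Bystander: roll of white tape lying flat, 84 mm diameter, 24 mm high; origin under its centre.
- driver_grip (a point): Bystander: screwdriver lying flat; point at the middle of its handle.
- coupling: Bystander: white plastic pipe reducer standing upright, 44 mm diameter, 60 mm high; origin under its centre.
Mind the look-alikes: they are no part of the job. Of the things shaped like the part that bears cap_center, the black one is meant.

How it is judged (in metres and radians):
On the way, in this order (a step that is already met when the one before it is completed fails the run):
1. the longest pin stands in the socket, through the eye, and is let go (horizontal distance between pin_foot and socket below 0.006 m and z of pin_foot in the frame of socket below -0.024 m and angle between pin_center's own z axis and vertical below 0.3 rad and contact force between the fingers and pin below 0.05 N), for 0.2 s.
2. with the jar locked, the cap has come free of its threads (z of cap_center in the frame of jar_mouth above 0.0015 m and horizontal distance between cap_center and jar_mouth below 0.02 m and horizontal distance between pin_foot and socket below 0.006 m and z of pin_foot in the frame of socket below -0.024 m and angle between pin_center's own z axis and vertical below 0.3 rad), for 0.1 s.
At the end, for the whole second after the job is handed in: Fingers hold the cap, carried by nothing else, level (0.25 rad) and still, raised 14 to 66 mm from where it sat, within 25 mm of the jar axis; the longest pin, let go, stands through the eye, its foot at least 24 mm down the 30 mm socket; swivel within 0.12 rad of home (horizontal distance between pin_foot and socket below 0.006 m and z of pin_foot in the frame of socket below -0.024 m and angle between pin_center's own z axis and vertical below 0.3 rad and z of cap_center in the frame of jar_mouth between 0.013 and 0.065 m and horizontal distance between cap_center and jar_mouth below 0.025 m and angle between cap_center's own z axis and vertical below 0.25 rad and contact force between the fingers and cap above 0.5 N and contact force between holder and cap below 0.05 N and linear speed of cap below 0.03 m/s and angular speed of cap below 0.3 rad/s and value of joint jar between -0.12 and 0.12 rad); the arm keeps its last pose, push and grip.
It fails at once if a bystander or a shorter pin is moved more than 40 mm (distance of any of tin, carton, tape, driver_grip, coupling, short_a_center, short_b_center from where it was at the start of the episode above 0.04 m).
It fails at once if the cap is forced against its threads (over 120 N between cap and jar for a moment) (contact force between holder and cap above 120 N).
It also fails if it takes over 64 s, if anything falls off the work surface, if the arm or the gripper's body presses on something with over 40 N, if the wrist force passes 120 N, or if a joint passes its speed limit or range.

## Working session

There is one attempt and no reset: what is moved stays moved. The work goes in short steps, Python scripts to look and compute and a tool call to move; the robot and the scene stay as the last step left them, time stands still between calls to the robot, and variables do not carry over. Pictures are saved under pics/ and viewed, at most 11 in all, crops included, and the job is handed in when it is done.

Besides the shell and the picture viewer there is one more tool, called after "Call:" in YAML: its name, and indented under it one key for each argument. apply_moves: Moves the arm, as the interface text tells. Its arguments: {"type":"object","properties":{"commands":{"type":"array"}},"required":["commands"]}

```bash
mkdir -p pics; cat > h.py <<'E'
import numpy as np, cv2
from plant import ctrl
def ray(p,uv):
    T=np.array(p["T"]); d=np.array([(uv[0]-p["cx"])/p["fx"],-(uv[1]-p["cy"])/p["fy"],-1.])
    return T[:3,3],T[:3,:3]@d
def atz(p,uv,z):
    o,d=ray(p,uv); return o+d*(z-o[2])/d[2]
def proj(p,X):
    T=np.array(p["T"]); c=T[:3,:3].T@(np.array(X)-T[:3,3]); return np.array([p["cx"]+p["fx"]*c[0]/-c[2],p["cy"]-p["fy"]*c[1]/-c[2]])
E
python3 - <<'E'
from h import *
Z=dict(holder=0,socket=.03,jar_eye=.042,cap_center=.122,pin_center=.075,pin_foot=.01,rack=0,short_a_center=.055,tin=0,carton=0,tape=0,driver_grip=.015,coupling=0,jar_mouth=.123)
ims=[]
for n in("scene","top"):
    p=ctrl.snapshot(n); ims.append(cv2.cvtColor(p["img"],cv2.COLOR_RGB2BGR))
    print(n,[k for k in p],np.round(p["T"],3).tolist(),p["fx"])
    for k,z in Z.items():
        print(k,[(np.round(d["at"]).tolist(),round(d["score"],2),np.round(atz(p,d["at"],z)[:2],3).tolist()) for d in ctrl.spot_point(p,k)[:4]])
for n,i in zip("st",ims): cv2.imwrite(f"pics/{n}0.png",i)
print(ctrl.get_obs(),ctrl.nose_length)
E
```

```text
scene ['img', 'fx', 'fy', 'cx', 'cy', 'T', 'shot'] [[0.846, -0.349, 0.403, 0.969], [0.533, 0.549, -0.643, -0.684], [0.003, 0.759, 0.651, 0.803], [0.0, 0.0, 0.0, 1.0]] 496.04044739322757
holder [([315.0, 204.0], 0.75, [0.529, 0.204]), ([294.0, 214.0], 0.36, [0.506, 0.141])]
socket [([295.0, 212.0], 0.73, [0.522, 0.116])]
jar_eye [([292.0, 213.0], 0.79, [0.525, 0.098]), ([216.0, 317.0], 0.37, [0.559, -0.244])]
cap_center [([313.0, 167.0], 0.92, [0.525, 0.19]), ([345.0, 171.0], 0.88, [0.597, 0.214]), ([310.0, 252.0], 0.66, [0.66, -0.068]), ([365.0, 223.0], 0.62, [0.714, 0.07])]
pin_center [([215.0, 316.0], 0.72, [0.573, -0.261])]
pin_foot [([221.0, 337.0], 0.76, [0.578, -0.257]), ([313.0, 203.0], 0.4, [0.528, 0.193])]
rack [([219.0, 344.0], 0.77, [0.579, -0.266]), ([201.0, 351.0], 0.54, [0.561, -0.298])]
short_a_center [([230.0, 299.0], 0.62, [0.562, -0.202])]
tin [([345.0, 292.0], 0.65, [0.725, -0.022]), ([314.0, 206.0], 0.39, [0.53, 0.196]), ([388.0, 197.0], 0.2, [0.677, 0.329])]
carton [([211.0, 236.0], 0.74, [0.38, -0.036]), ([295.0, 211.0], 0.27, [0.501, 0.151])]
tape [([389.0, 196
[... 1445 characters left out ...]
.7, [0.527, 0.199])]
{'clock': 1.5, 'joint_pos': array([ 8.17659625e+01,  2.05468172e+01,  6.83123018e-01, -1.13898194e-03,
       -7.01339550e+01, -1.65081918e+01]), 'qvel': array([ 0.02738678, -0.0201816 ,  0.00591133, -0.10658882,  0.12417666,
       -0.02120546]), 'tau': array([-8.20042515e-04, -5.82381821e+01,  2.93283606e+01,  7.00260803e+00,
        1.22474448e-02, -3.16955379e-05]), 'tool_pos': array([0.28250268, 0.61303657, 0.24356136]), 'orientation': array([-1.79998050e+02,  1.69506067e-03, -2.47426163e+01]), 'force': array([-0.68763533,  0.82664338, -0.63475559]), 'moment': array([-0.02858617,  0.02835534,  0.01414622]), 'gripper_force': 0.0, 'opening': 0.08757332020266373} 0.017
```

View enlarged.

```bash
python3 - <<'E'
import cv2
s=cv2.imread('pics/s0.png');t=cv2.imread('pics/t0.png')
a=cv2.resize(s[130:400,160:430],(790,790),interpolation=cv2.INTER_CUBIC)[:600]
cv2.imwrite('pics/s1.png',cv2.resize(s[130:390,160:440],(646,600),interpolation=cv2.INTER_CUBIC))
cv2.imwrite('pics/t1.png',cv2.resize(t[130:300,130:450],(800,425),interpolation=cv2.INTER_CUBIC))
E
```

```text
(no output)
```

View pics/s1.png

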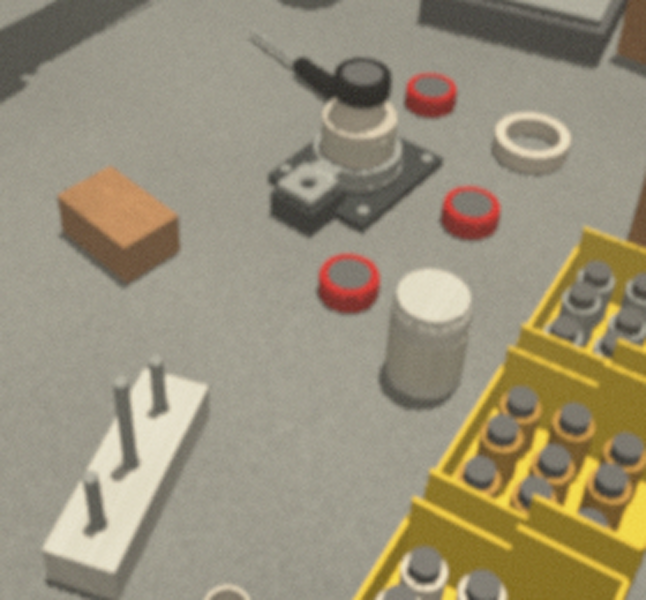

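View pics/t1.png

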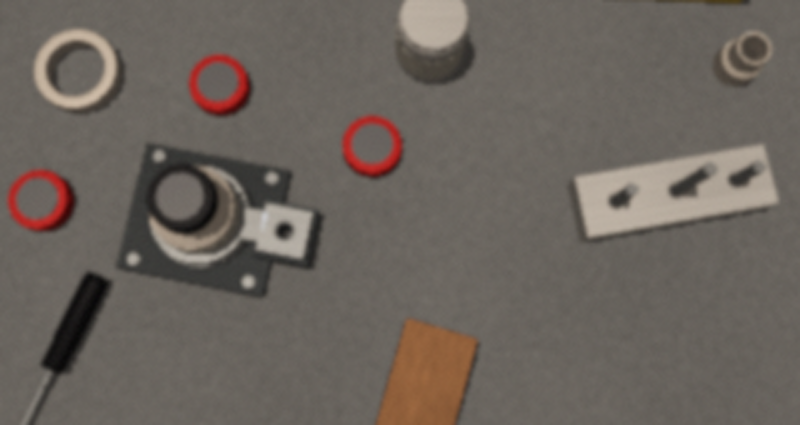

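```bash
python3 - <<'E'
from h import *
S=ctrl.snapshot("scene");T=ctrl.snapshot("top")
for n,a,b,z in [("eye",(293.5,209.3),(244,222),.042),("captop",(317.3,162),(203.6,208.8),.134),("pintop",(212.9,295.5),(414.8,197.2),.14),("pinbase",(214.7,332),(403.5,205.5),.04),("shA",(160+157/2.307,130+360/2.307),(130+637/2.5,130+187/2.5),.1),("shB",(160+92/2.307,130+476/2.307),(130+758/2.5,130+168/2.5),.1)]:
    print(n,atz(S,a,z).round(4),atz(T,b,z).round(4))
# refine: blob centroids
for nm,p in(("S",S),("T",T)):
    g=cv2.GaussianBlur(cv2.cvtColor(p["img"],cv2.COLOR_RGB2GRAY),(3,3),0).astype(float)
    a=(293.5,209.3) if nm=="S" else (244,222); u,v=map(int,np.round(a))
    w=g[v-6:v+7,u-7:u+8]; print(w.astype(int))
E
```

```text
eye [0.5193 0.1114 0.042 ] [0.5151 0.1124 0.042 ]
captop [0.5317 0.1964 0.134 ] [0.5265 0.1936 0.134 ]
pintop [ 0.5786 -0.266   0.14  ] [ 0.5743 -0.2671  0.14  ]
pinbase [ 0.5764 -0.2708  0.04  ] [ 0.5754 -0.2732  0.04  ]
shA [ 0.5648 -0.2075  0.1   ] [ 0.5624 -0.2119  0.1   ]
shB [ 0.5916 -0.3238  0.1   ] [ 0.5857 -0.3229  0.1   ]
[[133 144 159 168 173 174 174 175 176 179 182 182 179 176 174]
 [153 162 170 173 174 174 174 174 175 178 183 183 181 179 179]
 [166 172 174 173 170 169 168 168 169 173 177 180 180 181 183]
 [173 175 173 167 161 156 154 154 157 162 169 175 178 180 183]
 [175 174 168 157 144 136 133 133 138 146 159 170 175 177 179]
 [175 171 162 145 125 113 108 110 118 133 153 167 174 175 177]
 [175 170 160 140 117 101  95  98 111 132 154 168 174 176 176]
 [175 172 164 147 127 112 105 109 123 143 161 171 175 175 172]
 [172 172 169 161 149 139 135 137 146 160 169 173 174 170 162]
 [161 167 170 171 167 163 162 162 166 171 174 173 166 157 142]
 [142 153 162 169 173 173 173 173 174 175 173 166 153 136 118]
 [116 130 143 156 165 170 174 175 175 171 164 151 133 113  97]
 [ 95 106 
[... 173 characters left out ...]
1 171]
 [177 172 168 160 147 134 127 128 138 151 163 169 170 171 170]
 [175 170 162 144 119  97  86  89 104 128 151 165 171 172 170]
 [174 168 152 124  89  62  50  53  71 101 135 160 170 172 171]
 [174 165 143 107  68  41  33  39  55  86 125 155 169 172 170]
 [174 163 139  99  59  37  35  45  62  91 126 155 169 172 168]
 [173 165 143 106  67  46  46  59  79 106 136 159 171 173 168]
 [173 169 154 125  92  71  67  79 100 125 149 165 172 173 165]
 [175 173 166 149 128 110 103 110 126 146 161 170 173 172 160]
 [176 176 173 167 157 147 141 144 153 163 170 173 174 170 154]
 [175 176 175 174 172 168 165 167 170 172 174 174 174 169 149]
 [173 174 174 174 174 174 174 174 175 175 175 175 175 168 144]]
```

Call:
apply_moves:
  commands:
    - [[29.4,-88,-3],-0.93,0]
    - [[29.4,-88,-3],-0.93,0]
    - [[29.4,-88,-3],-0.93,0]
    - [[29.4,-88,-3],-0.93,0]
    - [[29.4,-88,-3],-0.93,0]
    - [[29.4,-88,-3],-0.93,0]
    - [[29.4,-88,-3],-0.93,0]
    - [[29.4,-88,-3],-0.93,0]
    - [[29.4,-88,-3],-0.93,0]
    - [[29.4,-88,-3],-0.93,0]
    - [[29.4,-88,-3],-0.93,0]
    - [[29.4,-88,-3],-0.93,0]
    - [[29.4,-88,-3],-0.93,0]
    - [[29.4,-88,-3],-0.93,0]
    - [[29.4,-88,-3],-0.93,0]
    - [[29.4,-88,-3],-0.93,0]
    - [[29.4,-88,-3],-0.93,0]
    - [[29.4,-88,-3],-0.93,0]
    - [[29.4,-88,-3],-0.93,0]
    - [[29.4,-88,-3],-0.93,0]

```text
clock: 3.27
tool_pos: [0.5467, -0.1792, 0.2168]
orientation: [-180.0, -0.0, -78.0]
force: [1.3, 0.9, 0.2]
opening: 0.0878
gripper_force: 0.0
```

Call:
apply_moves:
  commands:
    - [[2.9,-8.8,-2],0,0]
    - [[2.9,-8.8,-2],0,0]
    - [[2.9,-8.8,-2],0,0]
    - [[2.9,-8.8,-2],0,0]
    - [[2.9,-8.8,-2],0,0]
    - [[2.9,-8.8,-2],0,0]

```text
clock: 3.77
tool_pos: [0.5753, -0.2645, 0.1968]
orientation: [-180.0, 0.0, -78.0]
force: [0.4, -0.2, -0.1]
opening: 0.0876
gripper_force: 0.0
```

```bash
python3 - <<'E'
from h import *
print(ctrl.get_obs()["tool_pos"])
S=ctrl.snapshot("scene");T=ctrl.snapshot("top")
a=cv2.resize(S["img"][220:360,150:290],(560,560),interpolation=cv2.INTER_CUBIC)
cv2.imwrite("pics/a.png",cv2.cvtColor(a,cv2.COLOR_RGB2BGR))
E
```

```text
[ 0.57527559 -0.26446375  0.19681739]
```

View pics/a.png

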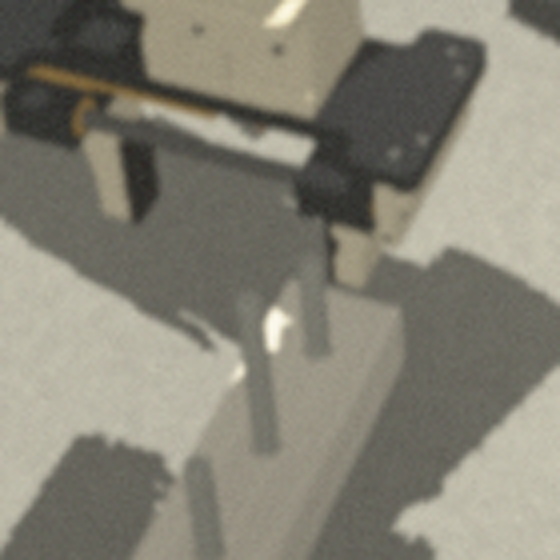

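Call:
apply_moves:
  commands:
    - [[0.1,-0.3,-3],0,0]
    - [[0.1,-0.3,-5],0,0]
    - [[0.1,-0.3,-6.5],0,0]
    - [[0.1,-0.3,-7.2],0,0]
    - [[0.1,-0.3,-7.2],0,0]
    - [[0.1,-0.3,-7.2],0,1]
    - [[0.1,-0.3,-7.2],0,1]
    - [[0.1,-0.3,-7.2],0,1]
    - [[0.1,-0.3,-7.2],0,1]
    - [[0.1,-0.3,-7.2],0,1]
    - [[0.1,-0.3,-7.2],0,1]
    - [[0.1,-0.3,-7.2],0,1]
    - [[0.1,-0.3,-7.2],0,1]
    - [[0.1,-0.3,-7.2],0,1]
    - [[0.1,-0.3,-7.2],0,1]

```text
clock: 5.12
tool_pos: [0.5764, -0.268, 0.1246]
orientation: [180.0, 0.0, -78.0]
force: [0.7, -0.7, -0.4]
opening: 0.0263
gripper_force: 0.0
```

Call:
apply_moves:
  commands:
    - [[0,0,0],0,1]
    - [[0,0,0],0,1]
    - [[0,0,0],0,1]
    - [[0,0,0],0,1]
    - [[0,0,0],0,1]
    - [[0,0,0],0,1]

```text
clock: 5.62
tool_pos: [0.5764, -0.268, 0.1246]
orientation: [180.0, 0.0, -78.0]
force: [-0.2, 0.1, -0.2]
opening: 0.0111
gripper_force: 30.0
```

Call:
apply_moves:
  commands:
    - [[0,0,1.5],0,1]
    - [[0,0,3.5],0,1]
    - [[0,0,6],0,1]
    - [[0,0,8],0,1]
    - [[-0.5,3,8],0,1]
    - [[-1,6.5,8],-0.1,1]
    - [[-1.6,10,8],-0.15,1]
    - [[-2.2,14,8],-0.2,1]
    - [[-2.8,18,8],-0.3,1]
    - [[-3.4,22,8],-0.35,1]
    - [[-4,26,8],-0.35,1]
    - [[-4.6,30,8],-0.35,1]
    - [[-5.2,33.5,8],-0.35,1]
    - [[-5.7,36.5,7],-0.35,1]
    - [[-5.9,38,6],-0.35,1]
    - [[-5.9,38,6],-0.35,1]
    - [[-5.9,38,6],-0.35,1]
    - [[-5.9,38,6],-0.35,1]

```text
clock: 7.12
tool_pos: [0.5175, 0.1118, 0.1848]
orientation: [180.0, -0.0, -98.1]
force: [0.4, 0.1, -1.2]
opening: 0.0113
gripper_force: 30.0
```

```bash
python3 - <<'E'
from h import *
o=ctrl.get_obs();print(o["tool_pos"],o["opening"])
S=ctrl.snapshot("scene");T=ctrl.snapshot("top")
x,y,z=o["tool_pos"]; f=[x,y,z-.1146]
for n,p in(("S",S),("T",T)):
    print(n,"foot",proj(p,f).round(1),"eyeproj(.517,.112)",proj(p,[.517,.112,.042]).round(1),[(np.round(d["at"],1),round(d["score"],2)) for k in("pin_foot","jar_eye") for d in ctrl.spot_point(p,k)[:2]])
a=cv2.resize(S["img"][120:270,220:370],(590,590),interpolation=cv2.INTER_CUBIC)
b=cv2.resize(T["img"][180:260,200:280],(200,200),interpolation=cv2.INTER_CUBIC)
a=np.hstack([a,np.vstack([b,np.zeros((390,200,3),np.uint8)])])
cv2.imwrite("pics/b.png",cv2.cvtColor(a,cv2.COLOR_RGB2BGR))
E
```

```text
[0.51746464 0.11179487 0.18477861] 0.011281375534105846
S foot [293.2 199.8] eyeproj(.517,.112) [292.8 208.8] [(array([296.2, 199.3]), 0.47), (array([294. , 212.2]), 0.97), (array([389.8, 196.4]), 0.45)]
T foot [243.3 219.2] eyeproj(.517,.112) [244.2 221.2] []
```

View pics/b.png

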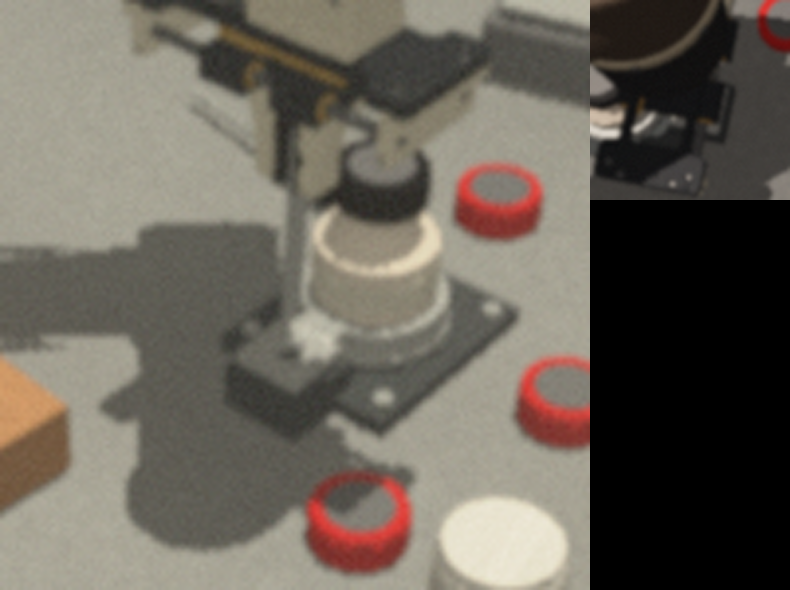

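```bash
python3 - <<'E'
from h import *
S=ctrl.snapshot("scene")
g=cv2.cvtColor(S["img"],cv2.COLOR_RGB2GRAY).astype(int)
print(range(284,306))
for r in range(168,218,1): print(r,g[r,284:306])
x,y,z=ctrl.get_obs()["tool_pos"]
for h in(.1146,.08,.05): print(proj(S,[x,y,z-h]).round(2))
for d in([.001,0,0],[0,.001,0]): print(proj(S,np.array([x,y,.042])+d)-proj(S,[x,y,.042]))
E
```

```text
range(284, 306)
168 [163 157 159 157 161 158 155 144 127 104  88  91 115 124 128 125 128 117
 103  87  70  53]
169 [160 162 162 160 156 164 163 156 141 116 101 100 109 116 117 118 111  99
  81  62  49  47]
170 [160 161 161 158 159 163 160 159 146 116 103 101 105 110 112 109  90  72
  55  49  48  51]
171 [161 159 160 162 160 158 160 157 148 117 105 103 103 101 101  95  80  60
  49  50  68  70]
172 [160 160 159 160 159 162 160 158 144 119 103 102 105 104 103  96  83  73
  71  87 109 109]
173 [156 159 158 162 161 157 160 156 144 117 107 105 107 109 117 113 103  99
 116 130 145 136]
174 [161 159 161 158 160 158 159 154 138 113 102 106 105 120 135 135 124 135
 158 168 158 134]
175 [152 157 154 159 162 161 163 153 137 114 105 105 104 119 145 153 152 174
 189 183 157 130]
176 [135 138 135 142 149 154 155 152 139 112 106 107 105 126 146 161 177 196
 196 175 142 128]
177 [108 109 114 117 130 138 143 149 135 114 105 101 106 121 149 171 190 201
 188 157 134 130]
178 [ 93  93  92  98 103 112 127 141 134 110 104 100 107 120 149 175 197 198
 174 141 131 129]
179 [ 92  94  92  93  94  96 117 135 12
[... 3063 characters left out ...]
42 133 128 134
 139 134 115  99]
212 [106 102 106 103 105 105 102 100  99 104 100 105 115 124 116 113 108 110
 114 105  90  91]
213 [ 97 101 104 103 105 108 104 108 103  99 105 106 107 108 106 104 101 100
  96  90  73  78]
214 [ 82  87  98  98 102 101 103 105 106 103 105 105 104 108 102 106  99  93
  80  79  74  77]
215 [ 70  77  84  90  99 103 105 106 107 108 103 109 107 103 104 100  94  80
  79  77  74  74]
216 [ 61  58  67  79  85  93 102 106 105 104 106 105 107 103  98  86  80  71
  72  74  68  65]
217 [ 60  61  61  67  66  80  89  99 100 104 105 107 103  93  80  72  64  62
  60  60  64  61]
[293.22 199.85]
[293.6  188.18]
[293.94 177.68]
[0.35868336 0.14338103]
[ 0.21344502 -0.2251766 ]
```

Call:
apply_moves:
  commands:
    - [[-0.08,-0.23,-1],0,1]
    - [[-0.08,-0.23,-2],0,1]
    - [[-0.08,-0.23,-2.4],0,1]
    - [[-0.08,-0.23,-2.4],0,1]
    - [[-0.08,-0.23,-2.4],0,1]

```text
clock: 7.88
tool_pos: [0.5164, 0.1096, 0.16]
orientation: [179.9, -0.1, -98.1]
force: [-0.2, -0.1, -0.2]
opening: 0.0109
gripper_force: 30.0
```

```bash
python3 - <<'E'
from h import *
print(ctrl.get_obs()["tool_pos"])
I=np.mean([ctrl.snapshot("scene")["img"].astype(float) for _ in range(4)],0).astype(np.uint8)
a=cv2.resize(I[185:225,268:323],(770,560),interpolation=cv2.INTER_CUBIC)
cv2.imwrite("pics/c.png",cv2.cvtColor(a,cv2.COLOR_RGB2BGR))
E
```

```text
[0.51639559 0.1095639  0.15999622]
```

View pics/c.png

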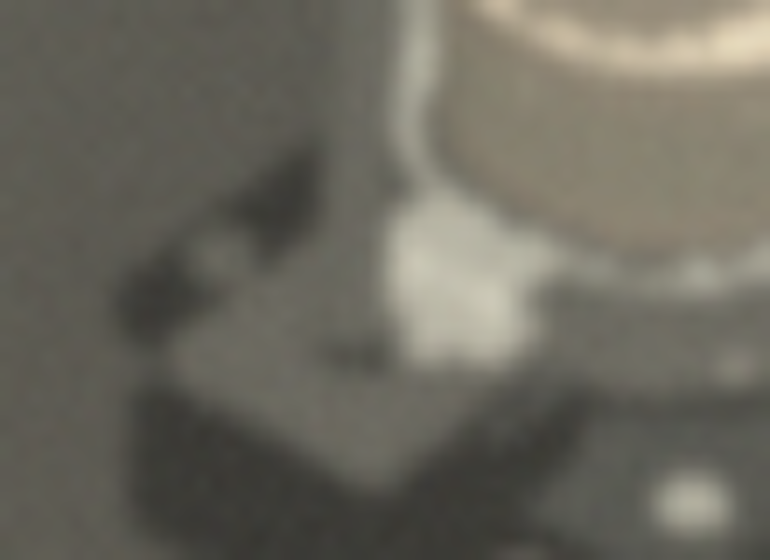

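Call:
apply_moves:
  commands:
    - [[0.08,-0.12,0],0,1]
    - [[0.08,-0.12,-0.2],0,1]
    - [[0.08,-0.12,-0.4],0,1]
    - [[0.08,-0.12,-0.6],0,1]
    - [[0.08,-0.12,-0.8],0,1]
    - [[0.08,-0.12,-0.8],0,1]

```text
clock: 8.58
tool_pos: [0.5205, 0.1095, 0.1557]
orientation: [-179.6, 0.1, -98.0]
force: [0.3, 0.0, 16.7]
opening: 0.0111
gripper_force: 30.0
```

```bash
python3 - <<'E'
from h import *
o=ctrl.get_obs();print({k:np.round(o[k],4) for k in("tool_pos","force","moment","orientation","joint_pos")})
I=np.mean([ctrl.snapshot("scene")["img"].astype(float) for _ in range(4)],0).astype(np.uint8)
a=cv2.resize(I[150:225,258:333],(590,590),interpolation=cv2.INTER_CUBIC)
cv2.imwrite("pics/d.png",cv2.cvtColor(a,cv2.COLOR_RGB2BGR))
o=ctrl.get_obs();print({k:np.round(o[k],4) for k in("tool_pos","force","moment")})
E
```

```text
{'tool_pos': array([0.5205, 0.1095, 0.1557]), 'force': array([3.12000e-01, 1.44000e-02, 1.67296e+01]), 'moment': array([-0.2423,  0.025 ,  0.0237]), 'orientation': array([-1.796188e+02,  1.366000e-01, -9.797180e+01]), 'joint_pos': array([ 33.1178,  11.3094, -24.6912,   0.1833, -53.6224, -41.1983])}
{'tool_pos': array([0.5203, 0.1094, 0.1557]), 'force': array([-0.9559, -1.0629, 15.8376]), 'moment': array([-0.2521, -0.0654,  0.0324])}
```

View pics/d.png

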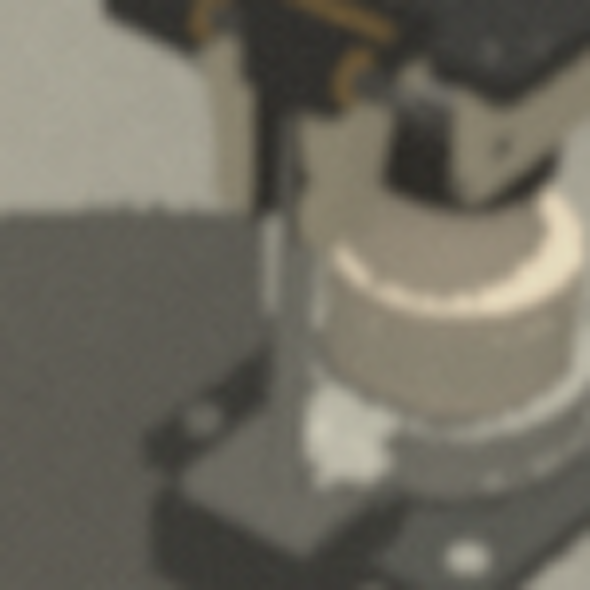

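Call:
apply_moves:
  commands:
    - [[0,0,1],0,1]
    - [[0.07,-0.13,1],0,1]
    - [[0.07,-0.13,1],0,1]
    - [[0.07,-0.13,1],0,1]
    - [[0.07,-0.13,0.6],0,1]
    - [[0.07,-0.13,0.4],0,1]
    - [[0.07,-0.13,0.2],0,1]
    - [[0.07,-0.13,0],0,1]
    - [[0.07,-0.13,-0.1],0,1]
    - [[0.07,-0.13,-0.1],0,1]

```text
clock: 9.62
tool_pos: [0.5222, 0.1084, 0.1556]
orientation: [-179.5, 0.2, -97.9]
force: [-0.9, -0.9, 24.1]
opening: 0.0112
gripper_force: 30.0
```

Call:
apply_moves:
  commands:
    - [[0,0,2],0,1]
    - [[0,-3,2],0,1]
    - [[0,-6,2],0,1]
    - [[0,-9,1],0,1]
    - [[0,-9,-1],0,1]
    - [[0,-9,-1.7],0,1]
    - [[0,-9,-1.7],0,1]
    - [[0,-9,-1.7],0,1]

```text
clock: 10.28
tool_pos: [0.518, 0.0175, 0.1343]
orientation: [179.9, -0.1, -98.0]
force: [0.5, 0.7, -1.4]
opening: 0.0113
gripper_force: 30.0
```

```bash
python3 - <<'E'
from h import *
o=ctrl.get_obs();print(o["tool_pos"],o["force"],o["orientation"])
ps=[ctrl.snapshot("scene") for _ in range(6)];p=ps[0]
I=np.mean([q["img"].astype(float) for q in ps],0)
np.save("I1.npy",I)
x,y,z=o["tool_pos"]; f=proj(p,[x,y,z-.1146]); print("foot pred",f, "top",proj(p,[x,y,z]), "eye at .517,.11",proj(p,[.517,.11,.042]))
u,v=map(int,f)
a=cv2.resize(I[v-45:v+15,u-30:u+30].clip(0,255).astype(np.uint8),(600,600),interpolation=cv2.INTER_CUBIC)
b=cv2.resize(I[195:225,280:310].clip(0,255).astype(np.uint8),(200,200),interpolation=cv2.INTER_CUBIC)
cv2.imwrite("pics/e.png",cv2.cvtColor(np.hstack([a,np.vstack([b,b*0,b*0])]),cv2.COLOR_RGB2BGR)); print(u,v)
g=I.mean(2)
for r in range(v-8,v+8): print(r,g[r,u-8:u+9].round().astype(int))
print("eye",u-8)
for r in range(203,217): print(r,g[r,285:302].round().astype(int))
E
```

```text
[0.51803325 0.01750029 0.13427526] [ 0.45531997  0.73932069 -1.36948582] [ 1.79931638e+02 -5.74234824e-02 -9.80470231e+01]
foot pred [271.95476708 238.58319647] top [271.82798701 199.74554431] eye at .517,.11 [292.38533589 209.29106362]
271 238
230 [ 92  92  90  91  90  90  92  96 101 105 105 102  95  92  90  90  91]
231 [ 94  91  90  89  90  89  94  97 103 105 105 101  94  90  90  91  94]
232 [ 93  91  91  91  91  92  92  98 101 105 105  99  95  90  91  92  91]
233 [ 92  92  91  90  91  90  92  95 103 106 106 101  94  92  90  89  92]
234 [ 92  92  91  92  92  90  93  97 104 107 104 100  95  91  88  89  90]
235 [ 91  90  92  92  93  92  93  98 104 107 104 100  96  90  90  90  92]
236 [ 90  90  90  91  91  92  93  97 103 106 103 101  95  91  91  90  93]
237 [ 93  91  91  92  93  93  93  98 105 106 103  98  94  92  90  92  94]
238 [ 92  92  92  92  92  94  91  98 103 106 105  99  91  92  91  93  99]
239 [ 94  91  92  93  92  92  94  96 103 104 101  97  92  91  91  95 108]
240 [ 91  93  92  90  92  94  94  95  97  98  96  93  91  92  92  97 117]
241 [ 92  92  90  92  92  94  93  94  93 
[... 672 characters left out ...]
1 121 127 142 165 181 185 185 188]
208 [109 134 167 181 172 150 124 108 102 105 114 136 162 179 185 185 185]
209 [111 137 171 181 170 140 112  93  87  90 105 133 163 180 185 184 186]
210 [111 135 169 181 176 155 127 106 101 104 122 148 171 183 187 186 186]
211 [110 128 160 180 182 175 159 147 143 145 154 171 181 186 187 183 175]
212 [106 120 148 174 184 184 180 176 176 176 178 185 186 185 180 168 152]
213 [102 111 134 158 173 180 186 187 185 185 186 187 186 179 164 142 121]
214 [ 90 100 115 132 152 168 176 182 186 187 187 187 178 163 140 116  98]
215 [ 76  85  94 106 121 141 156 170 180 184 182 172 158 137 114  95  85]
216 [ 64  71  77  87  98 113 128 145 161 170 164 147 128 109  95  83  81]
```

View pics/e.png

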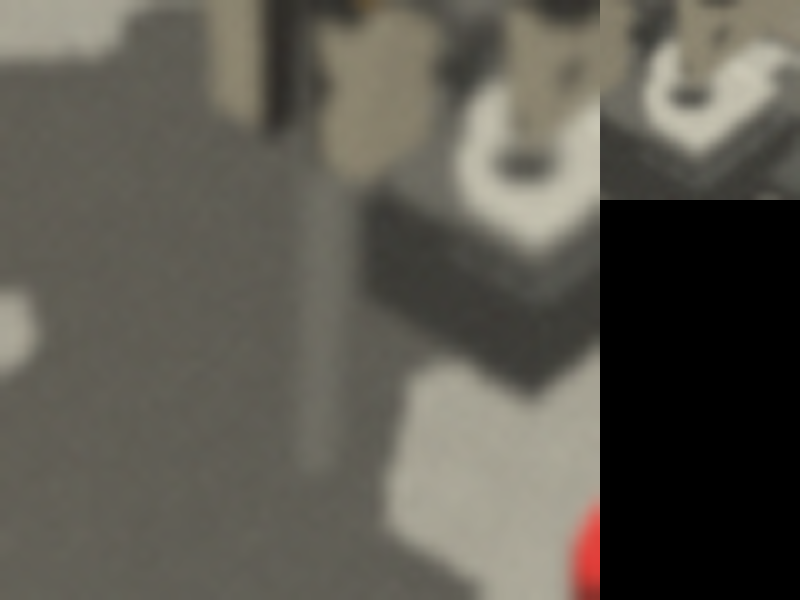

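Call:
apply_moves:
  commands:
    - [[0,0,3.5],0,1]
    - [[0,3,4.5],0,1]
    - [[0,6,4.5],0,1]
    - [[-0.04,9.32,4],0,1]
    - [[-0.04,9.32,3],0,1]
    - [[-0.04,9.32,3],0,1]
    - [[-0.04,9.32,2.6],0,1]
    - [[-0.04,9.32,2.2],0,1]
    - [[-0.04,9.32,1.8],0,1]
    - [[-0.04,9.32,1.4],0,1]
    - [[-0.04,9.32,1.4],0,1]

```text
clock: 11.5
tool_pos: [0.5236, 0.1117, 0.1542]
orientation: [-179.3, 0.3, -98.0]
force: [0.0, 1.3, 28.0]
opening: 0.011
gripper_force: 30.0
```

```bash
python3 - <<'E'
from h import *
o=ctrl.get_obs();print(o["tool_pos"],o["force"],o["moment"],o["orientation"])
ps=[ctrl.snapshot("scene") for _ in range(6)];p=ps[0]
I=np.mean([q["img"].astype(float) for q in ps],0)
x,y,z=o["tool_pos"]; print("tcp line",[proj(p,[x,y,h]).round(2) for h in(.042,.06,.08,.1)])
g=I.mean(2)
for r in range(176,218): print(r,g[r,283:306].round().astype(int))
E
```

```text
[0.52358259 0.11170392 0.15421971] [2.56165598e-02 1.34127234e+00 2.79574640e+01] [ 0.44785424 -0.08941909 -0.02446757] [-179.29748362    0.30231154  -97.96442387]
tcp line [array([295.11, 209.85]), array([295.33, 204.02]), array([295.57, 197.4 ]), array([295.82, 190.63])]
176 [113 120 120 125 123 117 115 108  86  60  55  64  78  84  94 113 126 124
 124 122 121 122 120]
177 [ 96  99  96 102 102 100 101  98  82  71  77  87  88  87  97 116 125 127
 123 122 121 121 122]
178 [ 90  91  91  90  90  92  91  91  91  99 114 116 102  89  97 117 124 124
 123 123 121 123 125]
179 [ 92  90  89  90  89  90  89  91 105 129 141 135 109  90  96 115 125 125
 123 122 123 124 124]
180 [ 91  91  90  91  90  89  88  92 113 141 153 142 112  90  95 112 122 125
 125 124 123 126 128]
181 [ 92  91  93  90  89  89  89  94 115 145 154 138 112  96  96 109 118 125
 131 131 130 128 129]
182 [ 92  90  90  90  88  89  90  93 117 144 151 138 113 100 102 105 113 129
 148 156 145 134 132]
183 [ 89  89  89  88  89  87  90  93 112 140 149 134 110 102 104 103 109 129
 160 175 167 149 136]
184 [ 88  88  87  89  88  88  89  
[... 2631 characters left out ...]
62 166]
211 [100 102 105 103 103 103 104 101 101  98  99 100 103 102 102 103 115 128
 126 122 124 133 139]
212 [ 98 103 102 102 104 102 103 103 103 102 102 103 104 104 102 101 106 110
 107 106 105 108 110]
213 [ 93  96 102 103 104 103 105 104 105 103 102 103 104 104 103 103 103 106
 104 104 101  98  90]
214 [ 81  85  93  98  99 103 104 104 104 102 105 104 105 103 104 103 104 105
 103 101  97  89  77]
215 [ 65  70  80  85  93  98 101 103 104 103 104 105 102 103 105 105 104 104
 102  97  89  76  66]
216 [ 58  61  65  70  78  86  90  96  97 102 104 104 103 105 105 105 104 102
  96  90  78  66  60]
217 [ 58  57  61  60  63  67  75  82  89  97 100 101 104 106 104 102 101  97
  87  75  65  62  58]
```

Call:
apply_moves:
  commands:
    - [[0,0,1.2],0,1]
    - [[-0.03,-0.12,1.4],0,1]
    - [[-0.03,-0.12,1.4],0,1]
    - [[-0.03,-0.12,1.4],0,1]
    - [[-0.03,-0.12,1],0,1]
    - [[-0.03,-0.12,0.8],0,1]
    - [[-0.03,-0.12,0.6],0,1]
    - [[-0.03,-0.12,0.4],0,1]
    - [[-0.03,-0.12,0.2],0,1]
    - [[-0.03,-0.12,0],0,1]
    - [[-0.03,-0.12,0],0,1]
    - [[-0.03,-0.12,0],0,1]

```text
clock: 12.8
tool_pos: [0.5231, 0.1114, 0.1541]
orientation: [-179.3, 0.3, -97.9]
force: [-0.9, 1.4, 30.9]
opening: 0.0111
gripper_force: 30.0
```

```bash
python3 - <<'E'
from h import *
o=ctrl.get_obs();print(o["tool_pos"],o["force"],o["moment"],o["orientation"])
E
```

```text
[0.52305198 0.11139686 0.15406933] [-0.90737982  1.38255561 30.87006258] [ 0.54620889 -0.10292815  0.01518154] [-179.32111818    0.29158437  -97.88963767]
```

Call:
apply_moves:
  commands:
    - [[0,0,2.2],0,1]
    - [[0,-3,2.2],0,1]
    - [[0,-6,2],0,1]
    - [[0,-9.2,0.5],0,1]
    - [[0,-9.2,-1.5],0,1]
    - [[0,-9.2,-1.5],0,1]
    - [[0,-9.2,-1.5],0,1]
    - [[0,-9.2,-1.5],0,1]

```text
clock: 13.47
tool_pos: [0.5179, 0.0177, 0.134]
orientation: [-180.0, -0.0, -98.0]
force: [0.2, 0.3, -1.5]
opening: 0.0113
gripper_force: 30.0
```

```bash
cat > foot.py <<'E'
from h import *
def run():
    o=ctrl.get_obs();x,y,z=o["tool_pos"];print(o["tool_pos"],o["force"].round(1),o["moment"].round(3))
    ps=[ctrl.snapshot("scene") for _ in range(8)];p=ps[0]
    g=np.mean([q["img"].astype(float) for q in ps],0).mean(2)
    f=proj(p,[x,y,z-.1146]);u,v=map(int,f);print("pred",f)
    def cross(a,lv):  # subpixel half-level crossings
        return [i+(lv-a[i])/(a[i+1]-a[i]) for i in range(len(a)-1) if (a[i]-lv)*(a[i+1]-lv)<0]
    for h in(.10,.09,.08,.07,.06,.05,.04,.03,.02,.01):
        q=proj(p,[x,y,z-.1146+h]);r=int(round(q[1]));c=int(q[0])
        a=g[r-1:r+2,c-8:c+9].mean(0);lv=(a.max()+np.median(np.r_[a[:4],a[-4:]]))/2
        if h<.07:
            cr=[c-8+t for t in cross(a,lv)];print(h,"row",r,"pred u %.2f"%q[0],np.round(cr,2),round(np.mean(cr)-q[0],2))
    for c in(u-1,u,u+1,u+2):
        a=g[v-12:v+12,c];lv=(np.median(a[:8])+np.median(a[-6:]))/2;print(c,np.round([v-12+t for t in cross(a,lv)],2),lv.round())
run()
E
python3 foot.py
```

```text
[0.51788325 0.01773555 0.13397108] [ 0.2  0.3 -1.5] [ 0.083 -0.075 -0.022]
pred [271.9552852  238.59656698]
0.06 row 219 pred u 271.89 [269.43 274.36] 0.0
0.05 row 222 pred u 271.90 [269.45 274.21] -0.07
0.04 row 226 pred u 271.91 [269.51 273.67] -0.32
0.03 row 229 pred u 271.92 [269.19 273.4 ] -0.63
0.02 row 232 pred u 271.93 [269.01 273.3 ] -0.78
0.01 row 235 pred u 271.94 [268.71 273.12] -1.03
270 [240.57] 98.0
271 [240.48] 99.0
272 [239.77] 99.0
273 [239.15] 97.0
```

Call:
apply_moves:
  commands:
    - [[0,0,3.5],0,1]
    - [[0,3,4.5],0,1]
    - [[0,6,4.5],0,1]
    - [[0.04,9.72,4],0,1]
    - [[0.04,9.72,3.1],0,1]
    - [[0.04,9.72,3.1],0,1]
    - [[0.04,9.72,2.8],0,1]
    - [[0.04,9.72,2.5],0,1]
    - [[0.04,9.72,2.3],0,1]
    - [[0.04,9.72,2.1],0,1]
    - [[0.04,9.72,2.0],0,1]
    - [[0.04,9.72,2.0],0,1]

```text
clock: 14.87
tool_pos: [0.5189, 0.1141, 0.1547]
orientation: [-179.9, 0.0, -98.1]
force: [0.5, -0.8, 4.5]
opening: 0.0112
gripper_force: 30.0
```

```bash
python3 - <<'E'
from h import *
o=ctrl.get_obs();print(o["tool_pos"],o["force"],o["moment"],o["orientation"])
E
```

```text
[0.51893295 0.11409866 0.1546611 ] [ 0.48684335 -0.82817272  4.51709006] [-0.17381771 -0.03666885  0.05042402] [-1.79875085e+02  3.71916402e-02 -9.80960884e+01]
```

Call:
apply_moves:
  commands:
    - [[0,0,0.5],0,1]
    - [[-0.03,-0.13,0.5],0,1]
    - [[-0.03,-0.13,0.5],0,1]
    - [[-0.03,-0.13,0.3],0,1]
    - [[-0.03,-0.13,0.15],0,1]
    - [[-0.03,-0.13,0],0,1]
    - [[-0.03,-0.13,-0.05],0,1]
    - [[-0.03,-0.13,-0.05],0,1]

```text
clock: 15.53
tool_pos: [0.519, 0.1136, 0.1545]
orientation: [-179.8, 0.1, -98.0]
force: [0.2, -0.7, 8.8]
opening: 0.0111
gripper_force: 30.0
```

```bash
python3 - <<'E'
from h import *
o=ctrl.get_obs();print(o["tool_pos"],o["force"],o["moment"],o["orientation"])
E
```

```text
[0.51904197 0.1135914  0.1545267 ] [ 0.2250113  -0.66905533  8.84872595] [-0.16769117 -0.0186205   0.00500091] [-1.79820528e+02  5.36352109e-02 -9.80176147e+01]
```

Call:
apply_moves:
  commands:
    - [[0,0,0.5],0,1]
    - [[-0.05,0.28,0.5],0,1]
    - [[-0.05,0.28,0.5],0,1]
    - [[-0.05,0.28,0.3],0,1]
    - [[-0.05,0.28,0.15],0,1]
    - [[-0.05,0.28,0],0,1]
    - [[-0.05,0.28,-0.05],0,1]
    - [[-0.05,0.28,-0.05],0,1]

```text
clock: 16.2
tool_pos: [0.5172, 0.1161, 0.1525]
orientation: [-180.0, 0.0, -98.1]
force: [-0.8, -0.2, -0.5]
opening: 0.011
gripper_force: 30.0
```

```bash
python3 - <<'E'
from h import *
o=ctrl.get_obs();print(o["tool_pos"],o["force"],o["moment"],o["orientation"])
I=np.mean([ctrl.snapshot("scene")["img"].astype(float) for _ in range(6)],0)
a=cv2.resize(I[180:225,270:320].clip(0,255).astype(np.uint8),(660,594),interpolation=cv2.INTER_CUBIC)
cv2.imwrite("pics/f.png",cv2.cvtColor(a,cv2.COLOR_RGB2BGR))
E
```

```text
[0.51717654 0.116124   0.15249394] [-0.80284661 -0.24496637 -0.46887504] [ 0.60006701 -0.08111587  0.06853328] [-1.79992485e+02  1.23780265e-02 -9.80773085e+01]
```

View pics/f.png

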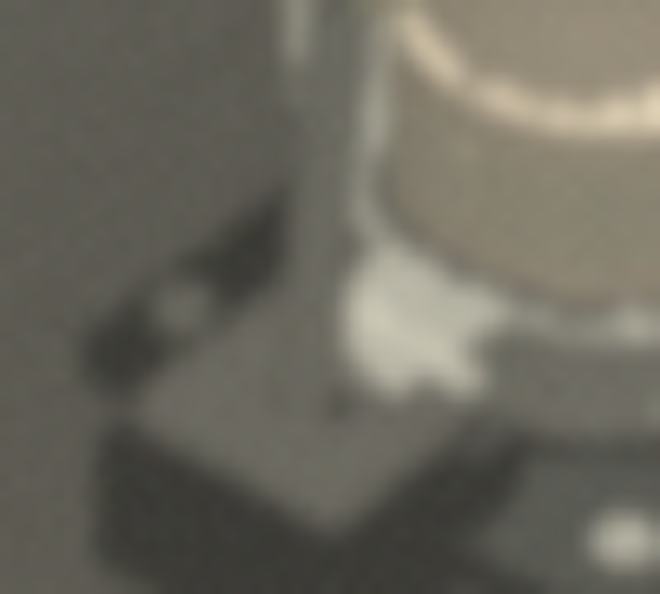

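Call:
apply_moves:
  commands:
    - [[0,0,-0.2],0,1]
    - [[0,0,-0.4],0,1]
    - [[0,0,-0.6],0,1]
    - [[0,0,-0.8],0,1]
    - [[0,0,-1.0],0,1]
    - [[0,0,-1.1],0,1]
    - [[0,0,-1.1],0,1]

```text
clock: 17.08
tool_pos: [0.5168, 0.1159, 0.1412]
orientation: [180.0, -0.0, -98.1]
force: [1.4, 2.6, -1.8]
opening: 0.0112
gripper_force: 30.0
```

```bash
python3 - <<'E'
from h import *
o=ctrl.get_obs();print(o["tool_pos"],o["force"],o["moment"],o["orientation"])
E
```

```text
[0.51684069 0.11590822 0.14124411] [ 1.41980252  2.59940311 -1.82651115] [ 1.09248109 -0.16088005 -0.01466491] [ 1.79971436e+02 -1.53904894e-02 -9.80800710e+01]
```

Call:
apply_moves:
  commands:
    - [[0,-0.05,-0.3],0,1]
    - [[0,-0.1,-0.6],0,1]
    - [[0,-0.15,-0.9],0,1]
    - [[0,-0.2,-1.2],0,1]
    - [[0,-0.2,-1.5],0,1]
    - [[0,-0.2,-1.5],0,1]

```text
clock: 17.58
tool_pos: [0.5166, 0.1138, 0.1258]
orientation: [179.9, -0.0, -98.1]
force: [-0.5, 3.0, -2.5]
opening: 0.0112
gripper_force: 30.0
```

```bash
python3 - <<'E'
from h import *
o=ctrl.get_obs();print(o["tool_pos"],o["force"],o["moment"],o["orientation"])
E
```

```text
[0.51662029 0.11377975 0.12577722] [-0.4905534   2.97120193 -2.46353284] [ 1.62221921  0.08613762 -0.00854312] [ 1.79945127e+02 -2.77130999e-02 -9.80904135e+01]
```

Call:
apply_moves:
  commands:
    - [[0,-0.05,-0.3],0,1]
    - [[0,-0.1,-0.6],0,1]
    - [[0,-0.1,-0.9],0,1]
    - [[0,-0.1,-1.0],0,1]
    - [[0,-0.1,-1.0],0,1]
    - [[0,-0.1,-1.0],0,0.7]
    - [[0,-0.1,-1.0],0,0.7]
    - [[0,-0.1,-1.0],0,0.7]
    - [[0,-0.1,-1.0],0,0.7]
    - [[0,-0.1,-1.0],0,0.7]

```text
clock: 18.42
tool_pos: [0.5171, 0.1127, 0.1167]
orientation: [-180.0, -0.0, -98.1]
force: [-0.1, 0.3, 0.6]
opening: 0.026
gripper_force: 0.0
```

```bash
python3 - <<'E'
from h import *
o=ctrl.get_obs();print(o["tool_pos"],o["force"],o["moment"],o["opening"],o["gripper_force"])
S=ctrl.snapshot("scene")
a=cv2.resize(S["img"][130:230,255:355],(590,590),interpolation=cv2.INTER_CUBIC)
cv2.imwrite("pics/g.png",cv2.cvtColor(a,cv2.COLOR_RGB2BGR))
E
```

```text
[0.51705823 0.1126856  0.11671528] [-0.11156005  0.32721374  0.573211  ] [ 0.05389905 -0.07446556  0.01847942] 0.02595255415384138 0.0
```

View pics/g.png

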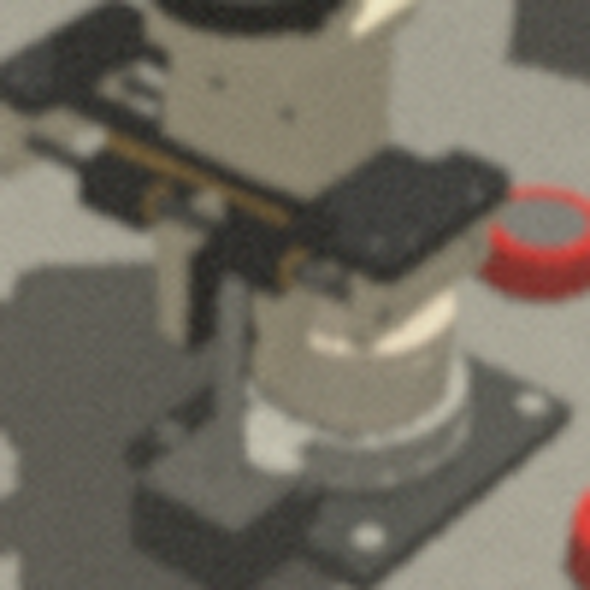

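Call:
apply_moves:
  commands:
    - [[0,0,2],0,0.6]
    - [[0,0,4],0,0.5]
    - [[0,0,6.5],0,0]
    - [[0,0,7],0,0]
    - [[0.5,3.5,7],0,0]
    - [[1,7,7],0,0]
    - [[1.2,8.3,7],0,0]
    - [[1.2,8.3,7],0,0]
    - [[1.2,8.3,7],0,0]
    - [[1.2,8.3,7],0,0]
    - [[1.2,8.3,7],0,0]

```text
clock: 19.38
tool_pos: [0.5288, 0.1951, 0.1865]
orientation: [180.0, -0.0, -98.1]
force: [0.0, -0.3, 1.5]
opening: 0.0865
gripper_force: 0.0
```

```bash
python3 - <<'E'
from h import *
o=ctrl.get_obs();print(o["tool_pos"],o["force"],o["opening"])
S=ctrl.snapshot("scene")
for k in("pin_center","pin_foot","jar_eye","cap_center"):
    print(k,[(np.round(d["at"],1),round(d["score"],2)) for d in ctrl.spot_point(S,k)[:3]])
print("pin top pred",proj(S,[.5175,.1125,.13]),"cap exp",proj(S,[.529,.1958,.122]))
a=cv2.resize(S["img"][120:230,255:365],(594,594),interpolation=cv2.INTER_CUBIC)
cv2.imwrite("pics/h.png",cv2.cvtColor(a,cv2.COLOR_RGB2BGR))
E
```

```text
[0.52875949 0.19510305 0.18649311] [ 0.03817226 -0.27537409  1.51990497] 0.08649823735461316
pin_center [(array([294.9, 199.1]), 0.72)]
pin_foot [(array([294.1, 209. ]), 0.6)]
jar_eye [(array([293.2, 206.7]), 0.66)]
cap_center [(array([365.7, 220.3]), 0.84), (array([314.8, 165.1]), 0.82), (array([312.1, 253. ]), 0.77)]
pin top pred [294.07632706 179.15915487] cap exp [315.89653846 165.94095419]
```

View pics/h.png

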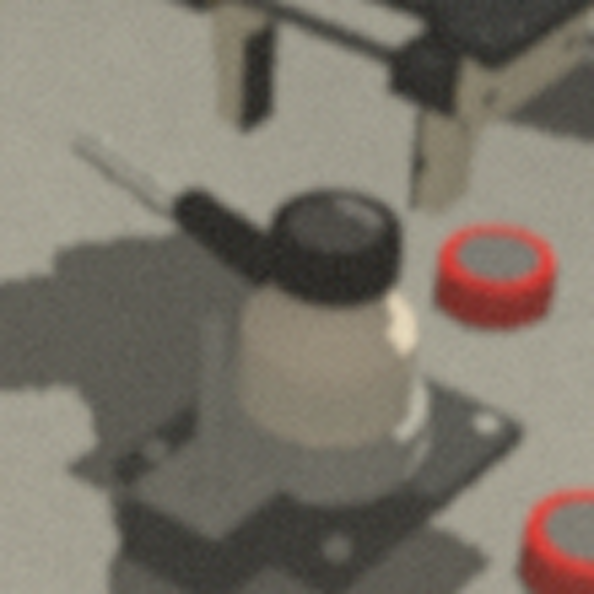

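Call:
apply_moves:
  commands:
    - [[0.02,0.07,-2.5],0,0]
    - [[0.02,0.07,-5],0,0]
    - [[0.02,0.07,-6.3],0,0]
    - [[0.02,0.07,-6.75],0,0]
    - [[0.02,0.07,-6.75],0,0]
    - [[0.02,0.07,-6.75],0,1]
    - [[0.02,0.07,-6.75],0,1]
    - [[0.02,0.07,-6.75],0,1]
    - [[0.02,0.07,-6.75],0,1]
    - [[0.02,0.07,-6.75],0,1]
    - [[0.02,0.07,-6.75],0,1]
    - [[0.02,0.07,-6.75],0,1]
    - [[0.02,0.07,-6.75],0,1]

```text
clock: 20.72
tool_pos: [0.5279, 0.1965, 0.1197]
orientation: [179.9, -0.0, -98.1]
force: [-6.9, 1.0, 7.6]
opening: 0.0597
gripper_force: 30.0
```

```bash
python3 - <<'E'
from h import *
o=ctrl.get_obs();print(o["tool_pos"],o["force"].round(1),o["moment"].round(2),o["opening"],o["joint_pos"].round(1))
E
```

```text
[0.52786528 0.19649916 0.11965287] [-6.9  1.   7.6] [0.59 2.92 0.02] 0.05972500892044867 [ 40.3  16.6 -22.8  -0.1 -50.7 -48.3]
```

Call:
apply_moves:
  commands:
    - [[-0.12,0,0.05],0,1]
    - [[-0.12,0,0.05],0.08,1]
    - [[-0.12,0,0.05],0.16,1]
    - [[-0.12,0,0.05],0.24,1]
    - [[-0.12,0,0.05],0.32,1]
    - [[-0.12,0,0.05],0.4,1]
    - [[-0.12,0,0.05],0.48,1]
    - [[-0.12,0,0.05],0.55,1]
    - [[-0.12,0,0.05],0.55,1]

```text
clock: 21.47
tool_pos: [0.5281, 0.1967, 0.1197]
orientation: [-180.0, 0.0, -66.4]
force: [0.7, 1.7, -1.3]
opening: 0.0598
gripper_force: 30.0
```

```bash
python3 - <<'E'
from h import *
o=ctrl.get_obs();print(o["tool_pos"],o["orientation"],o["force"].round(1),o["moment"].round(2),o["opening"],o["joint_pos"].round(1))
E
```

```text
[0.52808859 0.19674661 0.11971949] [-1.79983266e+02  1.22739739e-02 -6.64109535e+01] [ 0.7  1.7 -1.3] [ 0.23  0.16 -0.13] 0.05977471360542714 [ 40.3  16.6 -22.9  -0.  -50.5 -16.7]
```

Call:
apply_moves:
  commands:
    - [[0,0,0],0.07,1]
    - [[0,0,0],0.14,1]
    - [[0,0,0],0.2,1]
    - [[0,0,0],0.25,1]
    - [[0,0,0],0.25,1]

```text
clock: 21.88
tool_pos: [0.5282, 0.1968, 0.1199]
orientation: [-180.0, -0.0, -52.3]
force: [-0.5, 0.1, 1.0]
opening: 0.0597
gripper_force: 30.0
```

```bash
python3 - <<'E'
from h import *
o=ctrl.get_obs();print(o["tool_pos"],o["orientation"],o["force"].round(1),o["moment"].round(2))
E
```

```text
[0.52819183 0.1968049  0.1199401 ] [-1.79965837e+02 -1.45348852e-03 -5.22503905e+01] [-0.5  0.1  1. ] [ 0.17  0.35 -0.12]
```

Call:
apply_moves:
  commands:
    - [[0,0,0],0.06,1]
    - [[0,0,0],0.1,1]
    - [[0,0,0],0.1,1]

```text
clock: 22.13
tool_pos: [0.5283, 0.1968, 0.1203]
orientation: [-180.0, -0.0, -46.6]
force: [-2.8, 0.3, 4.8]
opening: 0.0598
gripper_force: 30.0
```

Call:
apply_moves:
  commands:
    - [[0,0,0],0.05,1]
    - [[0,0,0],0.05,1]

```text
clock: 22.3
tool_pos: [0.5286, 0.1969, 0.1212]
orientation: [-179.9, -0.1, -43.7]
force: [-5.8, -0.5, 16.3]
opening: 0.0598
gripper_force: 30.0
```

Call:
apply_moves:
  commands:
    - [[0,0,0.0],0.05,1]
    - [[0,0,0.0],0.05,1]

```text
clock: 22.47
tool_pos: [0.5289, 0.197, 0.1218]
orientation: [-179.9, -0.1, -40.8]
force: [-5.4, -0.4, 15.9]
opening: 0.0596
gripper_force: 30.0
```

Call:
apply_moves:
  commands:
    - [[0,0,0],0.05,1]
    - [[0,0,0.05],0.09,1]
    - [[0,0,0.1],0.09,1]

```text
clock: 22.72
tool_pos: [0.5292, 0.1973, 0.1228]
orientation: [-179.8, -0.1, -35.7]
force: [-2.7, 0.3, 11.5]
opening: 0.0599
gripper_force: 30.0
```

Call:
apply_moves:
  commands:
    - [[0,0,0.1],0.03,1]
    - [[0,0,0.2],0.05,1]
    - [[0,0,0.3],0.05,1]
    - [[0,0,0.4],0.05,1]
    - [[0,0,0.4],0.05,1]

```text
clock: 23.13
tool_pos: [0.5279, 0.1965, 0.1245]
orientation: [180.0, 0.0, -32.9]
force: [-0.5, 0.8, 0.2]
opening: 0.0594
gripper_force: 30.0
```

Call:
apply_moves:
  commands:
    - [[0,0,0.15],0,1]
    - [[0,0,0.3],0,1]
    - [[0,0,0.4],0,1]
    - [[0,0,0.4],0,1]

```text
clock: 23.47
tool_pos: [0.5281, 0.1967, 0.1289]
orientation: [-180.0, -0.0, -32.8]
force: [0.2, 0.1, 0.3]
opening: 0.0601
gripper_force: 30.0
```

Call:
apply_moves:
  commands:
    - [[0,0,0.4],0,1]
    - [[0,0,0.9],0,1]
    - [[0,0,1.5],0,1]
    - [[0,0,2.0],0,1]
    - [[0,0,2.1],0,1]
    - [[0,0,2.1],0,1]
    - [[0,0,2.1],0,1]
    - [[0,0,2.1],0,1]
    - [[0,0,2.1],0,1]
    - [[0,0,2.1],0,1]

```text
clock: 24.3
tool_pos: [0.5279, 0.1965, 0.1494]
orientation: [180.0, 0.0, -32.8]
force: [-0.1, -0.4, 0.5]
opening: 0.0595
gripper_force: 30.0
```

```bash
python3 - <<'E'
from h import *
o=ctrl.get_obs();print(o["tool_pos"],o["force"].round(1),o["opening"])
S=ctrl.snapshot("scene")
for k in("pin_foot","jar_eye","cap_center"):
    print(k,[(np.round(d["at"],1),round(d["score"],2)) for d in ctrl.spot_point(S,k)[:3]])
a=cv2.resize(S["img"][120:230,255:365],(594,594),interpolation=cv2.INTER_CUBIC)
cv2.imwrite("pics/i.png",cv2.cvtColor(a,cv2.COLOR_RGB2BGR))
E
```

```text
[0.52789879 0.19653677 0.14937566] [-0.1 -0.4  0.5] 0.05953803456085885
pin_foot [(array([294. , 221.2]), 0.58)]
jar_eye [(array([292.4, 208.7]), 0.98), (array([342.3, 288.8]), 0.36)]
cap_center [(array([362.2, 219.4]), 0.96), (array([310.5, 250.4]), 0.83), (array([313.5, 156.2]), 0.63)]
```

View pics/i.png

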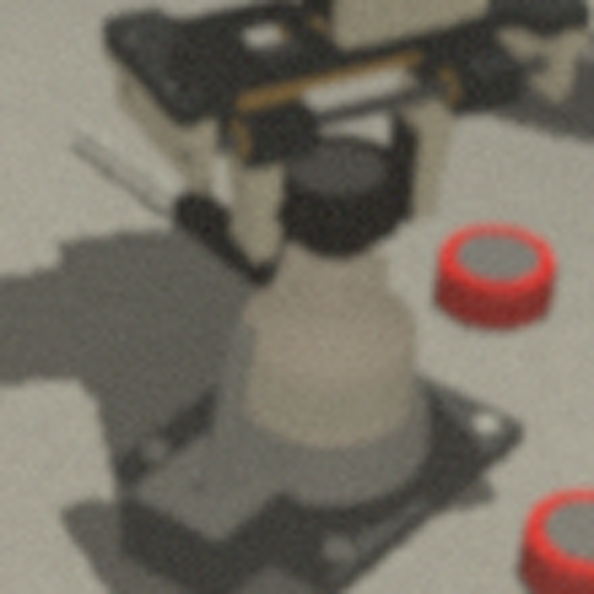

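```bash
python3 -c "
from plant import ctrl
print(ctrl.close_job())"
```

```text
the job is handed in; nothing more can be done
None
```

Job handed in. The longest pin is down through the eye and released in the socket. I stopped turning the black cap after about 1.14 rad, once its threads let go, and it is held level and still about 3 cm above the jar. I have no verdict back.

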